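Put the spoon tray back in the cutlery chest and close it

ROBOT

A 6-joint arm with a two-finger parallel gripper is mounted at the origin on the work surface. World frame = base frame: x ahead of the robot, y to its left, z up, the work surface at z = 0. Lengths are in m, angles in rad, forces in N, time in s.
With the tool pointing down it reaches from about 0.275 to 0.725 m from the base axis. Payload 15.9 kg.
Tool frame: the origin (TCP) lies on the centre line of the jaws, within the pads' length; the fingertips stand 25 mm ahead of it and the grasp point (between the pads) lies 6 mm ahead of it; z points along the fingers, y is the line along which they close (so a half turn about z gives the same grasp; the last joint's range is limited). The gripper opens to 85 mm and grips with 20 to 120 N. Pads are 22 mm wide; open, the fingers measure 114 mm over their backs; the gripper's body (76 mm by 85 mm) begins 54 mm behind the grasp point. The pads swing forward as they close: fully open they stand 13 mm farther back than shut.
Start: joints at [-1.181, 0.213, -0.034, 1.323, 0, 1.571], TCP at [0.19, -0.462, 0.256] pointing down, gripper open.
Joint ranges: [-2.98, 2.98], [-0.74, 1.72], [-1.14, 1.35], [-2.1, 2.04], [-1.57, 1.44], [-3.14, 3.14]. Speed limits (rad/s): [1.89, 1.89, 2.39, 2.57, 3.14, 3.14].

INTERFACE

Orientations are given as a unit quaternion [x, y, z, w].
In Python, from workcell import ctrl gives the robot as it stands.
- The arm moves only by the shell command python3 -m crank 'ROWS' [FORCE]. ROWS is JSON, a list of rows, each an object with "gripper": the opening, from 0 (shut) to 1 (fully open); "travel": the shift along the tool's x, y, z in units of 0.15 m (1.0 is 0.15 m), a list of three; "rot": the turn, a rotation vector about the tool's x, y, z in units of 360 degrees (1.0 is 360 degrees), a list of three. In form: [{"gripper": gripper, "travel": [tx, ty, tz], "rot": [ax, ay, az]}, ...]. A call has 1 to 5 rows; each row is the pose to reach, as a shift and turn from the pose commanded when the call began, along the tool's axes at that moment, turning the shorter way round; what a row does not reach only later rows make up. A row lasts 1/8 s, in which the tool goes at most 62.5 mm and 10.7 degrees, less where a joint would pass 70% of its speed; a pose out of reach is approached as far as the arm can. A call with a number of a shift or a turn outside -1 to 1 is refused whole. A call with a gripper value outside its range is refused whole. The fingers move at their own pace and stop on an object; FORCE is the grip in N (left out, the last holds). Time passes only in rows, so rows that repeat a pose let the fingers close. It gives the time, the measured TCP pose, the force, the opening and the grip force at its end, in the units of the state.
- ctrl.get_obs(): the state, without advancing time (a new reading comes with each control period).
- ctrl.capture(name): name is "scene" or "top"; returns a dict with "pixels" (400x640x3 uint8, red, green, blue), "range_z" (400x640 float32, m along the optical axis (not along the pixel's ray), 0 where there is no reading), "vertical_fov" (degrees; the focal length in pixels is half the picture's height over the tangent of half this angle, whatever the lens; pixels are square), "cx", "cy" (the principal point, pixels), "R" (3x3) and "t" (3): a world point X has camera coordinates R X + t. Camera axes: x right, y down, z forward; pixel columns grow to the right and rows downward; lengths in m; the calibration is good to about 2 mm. A picture is of the moment at which its call begins.
- ctrl.sign_off(): hands the job in; it is judged then, once.
The state is a dict: "time": time; "joints": joint angles; "qd": joint speeds; "joint_efforts": joint torques, N m; "tool_pos": TCP position; "orientation": TCP orientation; "ft_force": force on the tool from outside, world axes, zero at the start; "moment": the same for the moment, N m; "width": opening from 0.0 (shut) to 1.0 (fully open); "grasp_force": force on a finger pad.
Only numpy, scipy, OpenCV 4.12 (cv2) and the standard library are available. Lean on these libraries where they do the work, as an engineer would, in place of code of your own. Each camera call takes 0.05 s, during which the arm holds its last target. There are 200 camera calls.

TASK

The table is laid, so put the cutlery chest away: slide the spoon tray, rounded nose first, into the bay under the chest's cutlery compartment until its catches have clicked and it is fully home, then lower the lid all the way down over it without slamming. Do not shove the chest along the table or knock the glasses and candles about.

Things in the scene. Friction and masses are not known exactly. Their poses are not given: they have to be found in the camera images.
- chest: Dark wooden cutlery chest, 180 (x) x 140 (y) x 66 mm high without its lid, 3.4 kg, loose on the table: a level push of roughly 20 N or more makes it slide. Origin: centre of its underside; +x from the open front to the back, z up. The front faces the robot's right (world -y) give or take 9 degrees. The tray bay is below, a lined compartment with forks and knives above it, under the lid.
- mouth (a point): Centre of the tray bay's mouth, 14 mm above the table; axes as the chest's. The mouth is 115 mm wide and 32 mm high, set back (chest x = -84 mm) 6 mm under the overhanging front of the compartment above (x = -90 mm, from 32 mm up); its side walls are 12.5 mm thick with square edges. The bay has no floor: the chest stands on its walls and the tray slides in on the table top.
- back_stop (a point): Middle of the bay's back wall (chest x = +76 mm, 14 mm up), which the tray's nose meets when it is fully home; the tray's front face is then flush with the mouth, 6 mm back under the overhang, and its origin at chest x = -4 mm, y = 0. Once clicked in, the catches leave it about 2 mm of play.
- catch (a point): Half way between the two spring ball catches (chest x = +50.5 mm, 14 mm up), one in each side wall, sticking 3.7 mm into the bay, not visible from outside. Over the tray's last 25 mm of travel they need a firmer push, in all about 8 to 14 N, until the balls drop into the tray's notches.
- tray: Fitted wooden tray with four teaspoons on grey lining, 160 (x) x 112 (y) x 28 mm high, 0.45 to 0.85 kg, flat and loose on the table before the mouth; too wide to grip across. Origin: centre of its underside; +x points to its nose, the end that goes in first, at the start within 0.25 rad of the chest's +x. It clears the bay by 1.5 mm on each side and 4 mm above.
- tray_nose (a point): Middle of the tray's nose end (80 mm ahead of its origin, 14 mm up). The nose's two upright corners are rounded by 8 mm. Each long side has a notch for the catch, 14 mm long and 8 mm deep, centred 54.5 mm ahead of the tray's origin.
- tray_face (a point): Middle of the tray's other end, its plain square front face, to push on (80 mm behind the tray's origin, 14 mm up).
- lid (a joint): Angle of the chest's lid: 0 closed, grows as it opens, up to 1.8 rad; starts at about 1.4 to 1.65 (nearly upright). The hinge is stiff (about 0.55 N m of friction), so the lid stays where it is left. Panel 191 x 140 x 10 mm, 0.32 kg, hinged along the chest's top back edge; an apron at its free end, 9 mm thick and 56 mm deep, closes in front of the mouth.
- hinge (a point): Middle of the lid's hinge axis (chest frame x = +90 mm, z = 66 mm); the axis runs along the chest's y.
- lid_edge (a point): Middle of the lid's free edge on its outer face, 191 mm from the hinge axis along the panel and 10 mm out; the outer face looks up when closed and away from the mouth when the lid is open.
- votive_a: Amber glass tealight bowl, 82 mm wide, 62 mm high, beside the chest (its +y side). Origin: centre of its underside, as for all below.
- votive_b: The same tealight bowl on the other side of the chest (its -y side).
- wineglass: Stemmed wine glass, 195 mm high, bowl 82 mm wide.
- tumbler: Glass tumbler, 78 mm wide, 95 mm high.
Things that resemble listed ones, but are neither listed nor needed, are in the scene too. There is more than one size of the tray; the one meant has the size given above.

How it is judged:
By the outcome, as a careful person would: the job done as asked, in the order asked, and still so for the second after the job is handed in, with the robot touching nothing.
It also fails if it takes over 67 s, if anything falls off the work surface, if the arm or the gripper's body presses on something with over 40 N, if the wrist force passes 120 N, or if a joint passes its speed limit or range.

## Working session

There is one attempt and no reset: what is moved stays moved. The work goes in short steps, Python scripts to look and compute and a shell command to move; the robot and the scene stay as the last step left them, time stands still between calls to the robot, and variables do not carry over. Pictures are saved under pics/ and viewed, at most 10 in all, crops included, and the job is handed in when it is done.

```bash
ls; mkdir -p pics
cat > h.py <<'E'
import numpy as np, cv2
from workcell import ctrl
from scipy.spatial.transform import Rotation as Rn
def cap(name):
    c=ctrl.capture(name); c['f']=200/np.tan(np.radians(c['vertical_fov'])/2); return c
def cloud(c):
    z=c['range_z']; v,u=np.mgrid[:400,:640]
    P=np.stack([(u-c['cx'])*z/c['f'],(v-c['cy'])*z/c['f'],z],-1)
    return (P-np.array(c['t']))@np.array(c['R'])
def proj(c,X):
    p=np.asarray(X)@np.array(c['R']).T+c['t']; return p[...,:2]/p[...,2:]*c['f']+[c['cx'],c['cy']]
E
python3 - <<'E'
from h import *
o=ctrl.get_obs(); print(o)
for n in('scene','top'):
    c=cap(n); cv2.imwrite(f'pics/{n}0.png',c['pixels'][...,::-1])
    np.savez(f'{n}0.npz',**c)
    print(n,c['vertical_fov'],c['cx'],c['cy'],np.round(-np.array(c['R']).T@c['t'],3),(c['range_z']==0).mean())
E
```

```text
pics
{'time': 0.0, 'joints': array([-1.18098707e+00,  2.13350475e-01, -3.50178583e-02,  1.32350542e+00,
       -2.02271561e-05,  1.57079147e+00]), 'qd': array([ 0.00040106,  0.00092392, -0.0009904 ,  0.00060824,  0.00112016,
        0.00132347]), 'joint_efforts': array([-3.03196182e-03, -6.86155272e+01,  4.87118232e+01,  1.72263634e-02,
       -1.04893979e-04,  1.23942363e-05]), 'tool_pos': array([ 0.18988774, -0.46221841,  0.25583535]), 'orientation': array([ 9.81065531e-01,  1.93675330e-01, -1.14255156e-04, -5.26555645e-04]), 'ft_force': array([ 0.7650334 , -0.75025358, -0.06993405]), 'moment': array([ 0.04420804, -0.0061548 ,  0.0368485 ]), 'grasp_force': 0.0, 'width': 0.9981170194277749}
scene 57.15548390929174 321.3837951605853 197.00395746961303 [ 0.711 -0.391  0.967] 0.00417578125
top 48.49020238832498 326.7531059251302 196.52955089745132 [0.361 0.059 1.097] 0.00387109375
```

View pics/scene0.png

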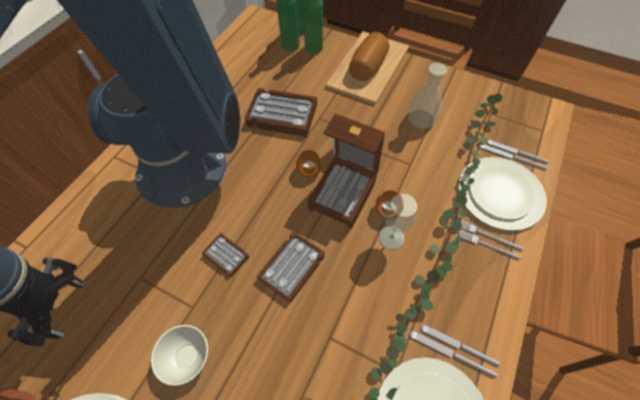

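View pics/top0.png

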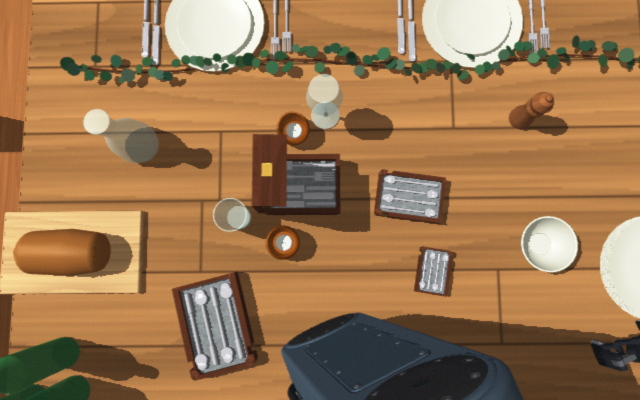

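Scene: the chest is at top (300,185) with its front to the right. The right-size tray candidate is at (411,196), with a smaller one at (434,270) and a larger one at (215,325). The votives are at (292,128) and (282,242), the wineglass at (323,100) and the tumbler at (231,215).

```bash
cat >> h.py <<'E'
def rect(P,m):
    p=P[m][:,:2]; q=(p*1e4).astype(np.float32); (cx,cy),(w,h),a=cv2.minAreaRect(q); b=cv2.boxPoints(((cx,cy),(w,h),a))/1e4
    return np.round([cx/1e4,cy/1e4,w/1e4,h/1e4,a],4).tolist(), np.round(b,4).tolist()
def comp(P,m,uv):
    m=cv2.morphologyEx(m.astype(np.uint8),cv2.MORPH_OPEN,np.ones((3,3)))
    n,l=cv2.connectedComponents(m); w=l[uv[1]-8:uv[1]+9,uv[0]-8:uv[0]+9]; w=w[w>0]
    return l==np.bincount(w).argmax()
E
python3 - <<'E'
from h import *
c=dict(np.load('top0.npz')); P=cloud(c); Z=P[...,2]
for y,x in((196,385),(196,411),(185,318),(160,345),(185,335),(160,270),(300,450),(150,400)): print((x,y),np.round(P[y,x],3))
m=comp(P,(Z>.013)&(Z<.04),(411,196)); print('tray',m.sum(),*rect(P,m))
m=comp(P,(Z>.013)&(Z<.04),(434,270)); print('small',*rect(P,m))
m=(Z>.058)&(Z<.075); v,u=np.mgrid[:400,:640]; m&=(u>240)&(u<350)&(v>145)&(v<220); m=comp(P,m,(337,185)); print('chest top',m.sum(),*rect(P,m))
m=(Z>.09)&(u>240)&(u<350)&(v>120)&(v<230); print('lid',m.sum(),*rect(P,m),Z[m].max())
for n,(uu,vv),r in(('va',(282,242),25),('vb',(292,128),25),('wg',(323,100),30),('tum',(231,215),25)):
    m=(Z>.03)&(Z<.25)&((u-uu)**2+(v-vv)**2<r*r); print(n,m.sum(),*rect(P,m)[:1],Z[m].max() if m.any() else 0)
E
```

```text
(385, 196) [ 0.478 -0.067  0.025]
(411, 196) [ 0.479 -0.131  0.018]
(318, 185) [0.505 0.095 0.044]
(345, 160) [0.573 0.028 0.002]
(335, 185) [0.505 0.054 0.037]
(270, 160) [0.526 0.18  0.252]
(450, 300) [ 0.227 -0.221 -0.001]
(400, 150) [ 0.597 -0.11  -0.001]
tray 3056 [0.4789, -0.1264, 0.1608, 0.1126, 81.8643] [[0.41179999709129333, -0.1979999989271164], [0.5232999920845032, -0.21389999985694885], [0.5461000204086304, -0.05469999834895134], [0.43459999561309814, -0.03880000114440918]]
small [0.2704, -0.1764, 0.0274, 0.0498, 88.4738] [[0.2451000064611435, -0.18940000236034393], [0.29490000009536743, -0.1907999962568283], [0.2957000136375427, -0.16339999437332153], [0.2459000051021576, -0.16200000047683716]]
chest top 905 [0.5066, 0.1336, 0.1778, 0.1407, 89.3042] [[0.4352000057697296, 0.04560000076889992], [0.5758000016212463, 0.04390000179409981], [0.578000009059906, 0.2215999960899353], [0.4372999966144562, 0.22339999675750732]]
lid 2622 [0.478, 0.1493, 0.2256, 0.191, 77.6859] [[0.36059999465942383, 0.05939999967813492], [0.5472000241279602, 0.018699999898672104], [0.595300018787384, 0.23909999430179596], [0.40869998931884766, 0.2797999978065491]] 1.0972109499753802
va 349 [0.3698, 0.1808, 0.0802, 0.079, 15.177] 0.0665432639594016
vb 357 [0.6206, 0.1657, 0.0796, 0.1303, 70.6809] 0.24999268417119097
wg 1231 [0.678, 0.0858, 0.0729, 0.0992, 35.5202] 0.19984765478086766
tum 555 [0.4257, 0.2781, 0.1123, 0.0766, 65.4616] 0.24942803983440048
```

```bash
cat >> h.py <<'E'
def toolR(yline,tilt=0,fwd=None):
    """tool down, y axis at angle yline (deg); tilt deg leans z toward horizontal dir at angle fwd (deg)"""
    a=np.radians(yline); y=np.array([np.cos(a),np.sin(a),0]); z=np.array([0,0,-1.]); R=np.stack([np.cross(y,z),y,z],1)
    if tilt:
        f=np.radians(fwd); ax=np.cross(z,[np.cos(f),np.sin(f),0]); R=Rn.from_rotvec(np.radians(tilt)*ax).as_matrix()@R
    return R
def go(pos,R,obs=None):
    o=obs or ctrl.get_obs(); R0=Rn.from_quat(o['orientation']).as_matrix()
    t=R0.T@(np.array(pos)-o['tool_pos'])/.15; r=Rn.from_matrix(R0.T@R).as_rotvec()/2/np.pi
    print('travel',np.round(t,3).tolist(),'rot',np.round(r,4).tolist())
E
python3 - <<'E'
from h import *
c=dict(np.load('top0.npz')); P=cloud(c); Z=P[...,2]; v,u=np.mgrid[:400,:640]
m=(Z>.056)&(Z<.075)&(u>240)&(u<350)&(v>145)&(v<220)
p=P[m]; 
def line(ax,side,lo,hi,st):
    q=[]
    for a in np.arange(lo,hi,st):
        s=p[abs(p[:,1-ax]-a)<st/2]
        if len(s): q.append(s[:,ax].min() if side<0 else s[:,ax].max()); 
        else: q.append(np.nan)
    t=np.arange(lo,hi,st); q=np.array(q); k=~np.isnan(q); k&=abs(q-np.nanmedian(q))<.006; f=np.polyfit(t[k],q[k],1); print(ax,side,f,np.std(q[k]-np.polyval(f,t[k])),k.sum())
line(0,-1,.05,.2,.004);line(0,1,.05,.2,.004);line(1,-1,.44,.57,.004)
o=ctrl.get_obs()
go([0.30,-0.35,0.20],toolR(-90.7),o)
go([0.393,-0.125,0.15],toolR(-90.7),o)
E
```

```text
0 -1 [-0.00378467  0.43836635] 0.0005428777365867052 38
0 1 [0.01180827 0.57449776] 0.00033634459949367343 30
1 -1 [-0.01226568  0.05094592] 2.004546570704808e-05 33
travel [0.963, -0.413, 0.373] rot [-0.0002, 0.0, 0.064]
travel [2.107, -1.564, 0.707] rot [-0.0002, 0.0, 0.064]
```

```bash
python3 -m crank '[{"gripper":1,"travel":[0.3,-0.23,0.07],"rot":[0,0,0]},{"gripper":1,"travel":[0.6,-0.46,0.14],"rot":[0,0,0]},{"gripper":1,"travel":[0.9,-0.7,0.2],"rot":[0,0,0]}]' && python3 -m crank '[{"gripper":1,"travel":[0.3,-0.23,0.1],"rot":[0,0,0]},{"gripper":1,"travel":[0.6,-0.46,0.2],"rot":[0,0,0]},{"gripper":1,"travel":[0.9,-0.7,0.3],"rot":[0,0,0]}]' && python3 -m crank '[{"gripper":1,"travel":[0.15,-0.08,0.1],"rot":[0,0,0.03]},{"gripper":1,"travel":[0.307,-0.164,0.2],"rot":[0,0,0.064]},{"gripper":1,"travel":[0.307,-0.164,0.2],"rot":[0,0,0.064]}]'
python3 - <<'E'
from h import *
go([0.393,-0.125,0.028],toolR(-90.6))
c=cap('top'); P=cloud(c);Z=P[...,2]; m=comp(P,(Z>.013)&(Z<.04),(425,196)); print(m.sum(),*rect(P,m))
E
```

```text
time: 0.48
tool_pos: [0.2753, -0.3124, 0.2257]
orientation: [0.981, 0.193, -0.0, -0.0]
ft_force: [1.2, -0.8, 0.1]
width: 0.998
grasp_force: 0.0
time: 0.85
tool_pos: [0.3605, -0.1639, 0.1808]
orientation: [0.981, 0.194, 0.0, 0.0]
ft_force: [1.0, -0.3, -0.2]
width: 1.0
grasp_force: 0.0
time: 1.23
tool_pos: [0.3932, -0.1241, 0.1503]
orientation: [1.0, -0.006, -0.001, -0.0]
ft_force: [-0.4, 0.1, 0.1]
width: 0.999
grasp_force: 0.0
travel [0.001, 0.007, 0.815] rot [-0.0001, 0.0003, -0.0003]
2203 [0.4808, -0.1121, 0.1319, 0.1122, 81.6044] [[0.4156999886035919, -0.16910000145435333], [0.5267000198364258, -0.18549999594688416], [0.5458999872207642, -0.05510000139474869], [0.4348999857902527, -0.03869999945163727]]
```

```bash
python3 -m crank '[{"gripper":1,"travel":[0,0,0.35],"rot":[0,0,0]},{"gripper":1,"travel":[0,0,0.65],"rot":[0,0,0]},{"gripper":1,"travel":[0,0,0.81],"rot":[0,0,0]},{"gripper":1,"travel":[0,0,0.81],"rot":[0,0,0]}]' && python3 -m crank '[{"gripper":1,"travel":[0.05,0,0],"rot":[0,0,0]},{"gripper":1,"travel":[0.1,0,0],"rot":[0,0,0]},{"gripper":1,"travel":[0.14,0,0],"rot":[0,0,0]},{"gripper":1,"travel":[0.17,0,0],"rot":[0,0,0]},{"gripper":1,"travel":[0.2,0,0],"rot":[0,0,0]}]' && python3 -m crank '[{"gripper":1,"travel":[0.02,0,0],"rot":[0,0,0]},{"gripper":1,"travel":[0.04,0,0],"rot":[0,0,0]},{"gripper":1,"travel":[0.05,0,0],"rot":[0,0,0]},{"gripper":1,"travel":[0.05,0,0],"rot":[0,0,0]}]'
python3 - <<'E'
from h import *
c=cap('top'); cv2.imwrite('pics/top1.png',c['pixels'][...,::-1]); P=cloud(c);Z=P[...,2]; m=comp(P,(Z>.013)&(Z<.04),(411,185)); print(m.sum(),*rect(P,m))
E
```

```text
time: 1.78
tool_pos: [0.3918, -0.1257, 0.0291]
orientation: [1.0, -0.006, -0.001, -0.0]
ft_force: [0.1, 0.0, 0.2]
width: 0.996
grasp_force: 0.0
time: 2.4
tool_pos: [0.4234, -0.1258, 0.03]
orientation: [1.0, -0.006, -0.0, 0.0]
ft_force: [-5.0, -2.5, 2.4]
width: 1.001
grasp_force: 2.5
time: 2.9
tool_pos: [0.4306, -0.1257, 0.0298]
orientation: [1.0, -0.006, -0.0, -0.0]
ft_force: [-5.3, 0.1, 3.5]
width: 0.996
grasp_force: 2.4
1575 [0.4993, -0.094, 0.1091, 0.1108, 89.604] [[0.44350001215934753, -0.14820000529289246], [0.5543000102043152, -0.14900000393390656], [0.5551000237464905, -0.039900001138448715], [0.44429999589920044, -0.03909999877214432]]
```

View pics/top1.png

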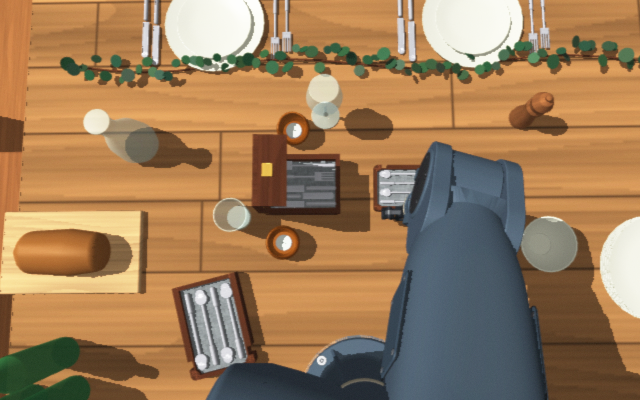

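The tray is now parallel to the chest, about 6 mm short of its centre line (nose at about (376,188)). I'll push it the remaining distance and back off.

```bash
python3 -m crank '[{"gripper":1,"travel":[0.015,0,0],"rot":[0,0,0]},{"gripper":1,"travel":[0.03,0,0],"rot":[0,0,0]},{"gripper":1,"travel":[0.039,0,0],"rot":[0,0,0]},{"gripper":1,"travel":[0.039,0,0],"rot":[0,0,0]}]' && python3 -m crank '[{"gripper":1,"travel":[-0.1,0,0],"rot":[0,0,0]},{"gripper":1,"travel":[-0.15,0,-0.3],"rot":[0,0,0]},{"gripper":1,"travel":[-0.15,0.4,-0.7],"rot":[0,0,0]},{"gripper":1,"travel":[-0.15,0.75,-0.9],"rot":[0,0,0]},{"gripper":1,"travel":[-0.15,1,-0.9],"rot":[0,0,0]}]'
python3 - <<'E'
from h import *
c=cap('top'); P=cloud(c);Z=P[...,2]; m=comp(P,(Z>.013)&(Z<.04),(400,185)); print(m.sum(),*rect(P,m))
o=ctrl.get_obs(); print(o['joints'])
print(Rn.from_quat(o['orientation']).as_matrix().round(2))
for yl in (180.,0.): go([0.504,-0.27,0.12],toolR(yl-.5,40,89.5),o)
E
```

```text
time: 3.45
tool_pos: [0.4365, -0.1257, 0.0298]
orientation: [1.0, -0.006, -0.0, -0.0]
ft_force: [-5.3, 0.4, 3.3]
width: 1.002
grasp_force: 2.4
time: 4.08
tool_pos: [0.4125, -0.2775, 0.1674]
orientation: [1.0, -0.006, 0.002, 0.001]
ft_force: [0.7, 0.2, -0.4]
width: 0.999
grasp_force: 0.0
3069 [0.5053, -0.1198, 0.161, 0.113, 89.2779] [[0.44780001044273376, -0.1995999962091446], [0.5608000159263611, -0.20110000669956207], [0.5627999901771545, -0.03999999910593033], [0.4498000144958496, -0.038600001484155655]]
[-6.00203086e-01  2.42267186e-01 -2.23849502e-01  1.09886553e+00
 -1.52571000e-03  2.55567430e+00]
[[ 1.   -0.01  0.  ]
 [-0.01 -1.   -0.  ]
 [ 0.    0.   -1.  ]]
travel [0.608, -0.095, 0.319] rot [0.0867, -0.0882, 0.2381]
travel [0.608, -0.095, 0.319] rot [0.0883, 0.0868, -0.2393]
```

```bash
python3 -m crank '[{"gripper":0.6,"travel":[0.12,0,0],"rot":[0.011,0.0108,-0.03]},{"gripper":0.6,"travel":[0.24,0,0],"rot":[0.022,0.0217,-0.06]},{"gripper":0.6,"travel":[0.36,0,0],"rot":[0.033,0.0325,-0.09]},{"gripper":0.6,"travel":[0.5,0,0],"rot":[0.044,0.0434,-0.12]},{"gripper":0.6,"travel":[0.6,0,0],"rot":[0.055,0.0542,-0.15]}]'
python3 - <<'E'
from h import *
go([0.504,-0.27,0.12],toolR(-.6,40,89.4))
E
```

```text
time: 4.75
tool_pos: [0.5025, -0.2766, 0.1652]
orientation: [0.893, 0.399, 0.148, -0.147]
ft_force: [-0.1, 0.8, 0.4]
width: 0.602
grasp_force: 0.0
travel [-0.079, 0.023, 0.293] rot [0.0383, 0.0383, -0.1057]
```

```bash
python3 -m crank '[{"gripper":0.6,"travel":[-0.02,0.005,0.07],"rot":[0.0095,0.0095,-0.026]},{"gripper":0.6,"travel":[-0.04,0.01,0.14],"rot":[0.019,0.019,-0.052]},{"gripper":0.6,"travel":[-0.06,0.016,0.21],"rot":[0.0285,0.0285,-0.078]},{"gripper":0.6,"travel":[-0.079,0.023,0.293],"rot":[0.0383,0.0383,-0.1057]},{"gripper":0.6,"travel":[-0.079,0.023,0.293],"rot":[0.0383,0.0383,-0.1057]}]'
python3 - <<'E'
from h import *
o=ctrl.get_obs();print(Rn.from_quat(o['orientation']).as_matrix().round(3),o['joints'].round(2))
go([0.504,-0.27,0.04],toolR(-.6,40,89.4),o)
go([0.504,-0.27,0.03],toolR(-.6,40,89.4),o)
c=cap('scene'); cv2.imwrite('pics/s1.png',cv2.resize(c['pixels'][100:350,150:550,::-1],(800,500)))
E
```

```text
time: 5.38
tool_pos: [0.5031, -0.27, 0.1173]
orientation: [0.67, 0.658, 0.242, -0.242]
ft_force: [-1.1, -0.0, -0.8]
width: 0.601
grasp_force: 0.0
[[ 0.017  1.     0.005]
 [ 0.765 -0.016  0.644]
 [ 0.644 -0.007 -0.765]] [-0.74  0.84  0.41  1.65  0.5   0.72]
travel [-0.332, 0.009, 0.395] rot [-0.0002, -0.0002, -0.0014]
travel [-0.375, 0.01, 0.446] rot [-0.0002, -0.0002, -0.0014]
```

View pics/s1.png

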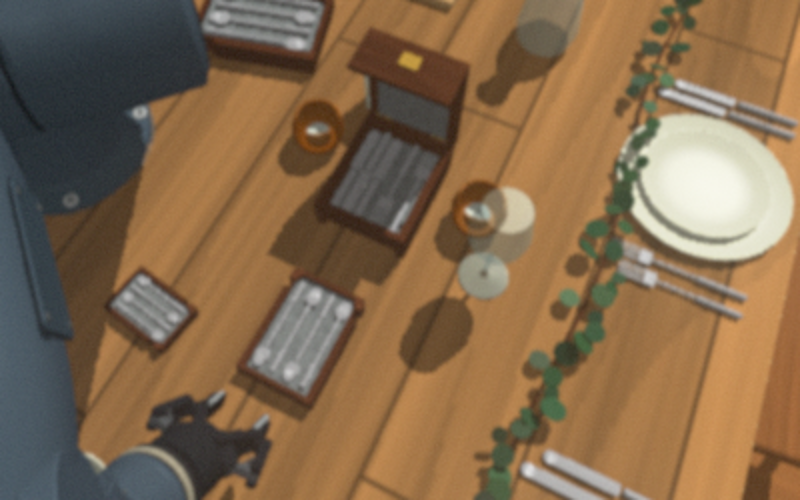

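The fingers are behind the tray's front face, leaning forward. The tray lines up with the mouth and the chest has not moved. Now I'll lower until just above the table.

```bash
python3 -m crank '[{"gripper":0.6,"travel":[-0.11,0,0.13],"rot":[0,0,0]},{"gripper":0.6,"travel":[-0.22,0,0.26],"rot":[0,0,0]},{"gripper":0.6,"travel":[-0.332,0.009,0.395],"rot":[0,0,-0.0014]},{"gripper":0.6,"travel":[-0.332,0.009,0.395],"rot":[0,0,-0.0014]}]' && python3 -m crank '[{"gripper":0.6,"travel":[-0.021,0,0.0255],"rot":[0,0,0]},{"gripper":0.6,"travel":[-0.021,0,0.0255],"rot":[0,0,0]}]' && python3 -m crank '[{"gripper":0.6,"travel":[-0.0172,0,0.0204],"rot":[0,0,0]},{"gripper":0.6,"travel":[-0.0172,0,0.0204],"rot":[0,0,0]}]'
python3 - <<'E'
from h import *
c=cap('top');o=ctrl.get_obs();P=cloud(c)
for uv in [(u,v) for u in () for v in ()]:0
np.savez('t2.npz',**c); print(proj(c,o['tool_pos']), o['tool_pos'], o['ft_force'])
c=cap('scene'); q=proj(c,o['tool_pos']).astype(int); print(q)
cv2.imwrite('pics/s2.png',cv2.resize(c['pixels'][q[1]-50:q[1]+50,q[0]-60:q[0]+60,::-1],(720,600),interpolation=cv2.INTER_CUBIC)); np.savez('s2.npz',**c)
E
```

```text
time: 5.92
tool_pos: [0.5042, -0.27, 0.0426]
orientation: [0.669, 0.661, 0.243, -0.24]
ft_force: [0.1, -0.4, 1.1]
width: 0.601
grasp_force: 0.0
time: 6.18
tool_pos: [0.5049, -0.2707, 0.0383]
orientation: [0.668, 0.662, 0.243, -0.239]
ft_force: [-0.1, -0.1, -0.2]
width: 0.597
grasp_force: 0.0
time: 6.42
tool_pos: [0.5046, -0.2704, 0.0332]
orientation: [0.667, 0.662, 0.243, -0.24]
ft_force: [0.4, 0.8, 0.5]
width: 0.599
grasp_force: 0.0
[469.83160146 183.91256407] [ 0.50464264 -0.27040978  0.03325427] [ 0.14060407 -0.36450178  0.30059041]
[272 316]
```

View pics/s2.png

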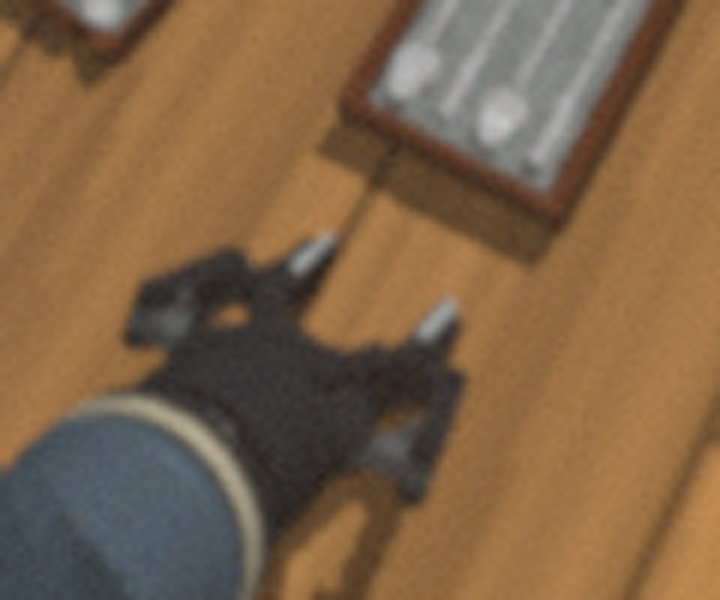

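The two light pads show at crop (330,238) and (455,302), square to the tray's front face. I'll check how high the tips are.

Run:
```python
from h import *
c=dict(np.load('s2.npz')); P=cloud(c)
for v in range(302,314): print(v,[tuple((P[v,u,1:]*1000).round().astype(int)) for u in range(258,272,2)])
c=dict(np.load('t2.npz')); P=cloud(c);o=ctrl.get_obs()
m=(P[...,2]>.008)&(P[...,2]<.08)&(P[...,1]>-.285)&(P[...,1]<-.215)&(P[...,0]>.44)&(P[...,0]<.57)
p=P[m]; print(p[:,1].max()); 
for y in np.arange(-.28,-.22,.004):
    s=p[abs(p[:,1]-y)<.002]; print(round(y,3),len(s),s.round(3).min(0) if len(s) else '',s.round(3).max(0) if len(s) else '')
```

```text
302 [(np.int64(-251), np.int64(1)), (np.int64(-248), np.int64(-2)), (np.int64(-246), np.int64(0)), (np.int64(-243), np.int64(1)), (np.int64(-241), np.int64(-3)), (np.int64(-238), np.int64(-3)), (np.int64(-236), np.int64(-1))]
303 [(np.int64(-253), np.int64(-1)), (np.int64(-250), np.int64(-1)), (np.int64(-248), np.int64(-1)), (np.int64(-246), np.int64(1)), (np.int64(-243), np.int64(-2)), (np.int64(-241), np.int64(-1)), (np.int64(-238), np.int64(-2))]
304 [(np.int64(-255), np.int64(1)), (np.int64(-253), np.int64(2)), (np.int64(-250), np.int64(0)), (np.int64(-247), np.int64(-4)), (np.int64(-245), np.int64(-2)), (np.int64(-243), np.int64(-3)), (np.int64(-241), np.int64(0))]
305 [(np.int64(-257), np.int64(-1)), (np.int64(-255), np.int64(1)), (np.int64(-252), np.int64(-2)), (np.int64(-249), np.int64(-4)), (np.int64(-251), np.int64(25)), (np.int64(-245), np.int64(-1)), (np.int64(-243), np.int64(1))]
306 [(np.int64(-259), np.int64(0)), (np.int64(-257), np.int64(-1)), (np.int64(-255), np.int64(0)), (np.int64(-252), np.int64(-3)), (np.int64(-254), np.int64(29)), (np.int64(-251), np.int64(26)),
[... 1255 characters left out ...]
274), np.int64(51)), (np.int64(-270), np.int64(34)), (np.int64(-265), np.int64(13)), (np.int64(-260), np.int64(-2)), (np.int64(-258), np.int64(-1))]
313 [(np.int64(-282), np.int64(63)), (np.int64(-280), np.int64(61)), (np.int64(-275), np.int64(44)), (np.int64(-270), np.int64(23)), (np.int64(-265), np.int64(-1)), (np.int64(-263), np.int64(-2)), (np.int64(-260), np.int64(-2))]
-0.25034609666296037
-0.28 0  
-0.276 0  
-0.272 0  
-0.268 0  
-0.264 0  
-0.26 1 [ 0.544 -0.259  0.03 ] [ 0.544 -0.259  0.03 ]
-0.256 4 [ 0.54  -0.257  0.025] [ 0.544 -0.255  0.031]
-0.252 3 [ 0.535 -0.251  0.025] [ 0.538 -0.25   0.03 ]
-0.248 0  
-0.244 0  
-0.24 0  
-0.236 0  
-0.232 0  
-0.228 0  
-0.224 0  
-0.22 0
```

Run:
```python
from h import *
o=ctrl.get_obs();print(Rn.from_quat(o['orientation']).as_matrix().round(4))
R=toolR(-.6,40,89.4)
for p in ([.5045,-.27,.0262],[.5045,-.225,.0262],[.5053,-.14,.0262]): go(p,R,o)
```

```text
[[ 0.0053  1.      0.0073]
 [ 0.767  -0.0088  0.6416]
 [ 0.6417  0.0022 -0.767 ]]
travel [-0.028, -0.001, 0.038] rot [0.0001, 0.0002, 0.0004]
travel [0.202, -0.004, 0.231] rot [0.0001, 0.0002, 0.0004]
travel [0.637, -0.003, 0.594] rot [0.0001, 0.0002, 0.0004]
```

```bash
python3 -m crank '[{"gripper":0.6,"travel":[-0.028,0,0.038],"rot":[0,0,0]},{"gripper":0.6,"travel":[0.1,0,0.145],"rot":[0,0,0]},{"gripper":0.6,"travel":[0.202,-0.004,0.231],"rot":[0,0,0]},{"gripper":0.6,"travel":[0.26,-0.004,0.28],"rot":[0,0,0]},{"gripper":0.6,"travel":[0.32,-0.004,0.33],"rot":[0,0,0]}]' && python3 -m crank '[{"gripper":0.6,"travel":[0.065,0,0.054],"rot":[0,0,0]},{"gripper":0.6,"travel":[0.13,0,0.108],"rot":[0,0,0]},{"gripper":0.6,"travel":[0.19,0,0.159],"rot":[0,0,0]},{"gripper":0.6,"travel":[0.25,0,0.21],"rot":[0,0,0]},{"gripper":0.6,"travel":[0.25,0,0.21],"rot":[0,0,0]}]'
python3 - <<'E'
from h import *
c=cap('top'); P=cloud(c);Z=P[...,2]; v,u=np.mgrid[:400,:640]
m=comp(P,(Z>.013)&(Z<.04)&(P[...,1]<.03)&(P[...,0]>.4)&(P[...,0]<.6),(370,185)); print(m.sum(),*rect(P,m))
m=(Z>.058)&(Z<.075)&(u>240)&(u<350)&(v>145)&(v<220); m=comp(P,m,(337,185)); print('chest',*rect(P,m))
o=ctrl.get_obs();print(o['tool_pos']); cv2.imwrite('pics/t3.png',c['pixels'][...,::-1])
R=toolR(-.6,40,89.4)
for y in(-.08,-.04,0,.02,.0307): go([.507+.01*(y-.13),y,.0262],R,o)
E
```

```text
time: 7.15
tool_pos: [0.5047, -0.2017, 0.0259]
orientation: [0.667, 0.662, 0.243, -0.239]
ft_force: [0.8, -2.4, -0.9]
width: 0.603
grasp_force: 1.2
time: 7.78
tool_pos: [0.505, -0.1518, 0.0263]
orientation: [0.667, 0.662, 0.243, -0.24]
ft_force: [1.1, 0.4, 0.4]
width: 0.599
grasp_force: 0.0
2439 [0.5058, -0.0498, 0.1592, 0.1128, 89.4811] [[0.4487000107765198, -0.12890000641345978], [0.5615000128746033, -0.1298999935388565], [0.5629000067710876, 0.02930000051856041], [0.45010000467300415, 0.030300000682473183]]
chest [0.4956, 0.1338, 0.1162, 0.1795, 0.1426] [[0.4372999966144562, 0.22349999845027924], [0.4377000033855438, 0.04390000179409981], [0.5540000200271606, 0.044199999421834946], [0.5534999966621399, 0.22380000352859497]]
[ 0.50504203 -0.15236589  0.0262365 ]
travel [0.37, -0.005, 0.31] rot [0.0, 0.0002, 0.0005]
travel [0.574, -0.004, 0.481] rot [0.0, 0.0002, 0.0005]
travel [0.779, -0.004, 0.652] rot [0.0, 0.0002, 0.0005]
travel [0.881, -0.004, 0.738] rot [0.0, 0.0002, 0.0005]
travel [0.936, -0.004, 0.784] rot [0.0, 0.0002, 0.0005]
```

```bash
python3 -m crank '[{"gripper":0.6,"travel":[0.06,0,0.05],"rot":[0,0,0]},{"gripper":0.6,"travel":[0.12,0,0.1],"rot":[0,0,0]},{"gripper":0.6,"travel":[0.18,-0.003,0.15],"rot":[0,0,0]},{"gripper":0.6,"travel":[0.24,-0.004,0.2],"rot":[0,0,0]}]' && python3 -m crank '[{"gripper":0.6,"travel":[0.06,0,0.05],"rot":[0,0,0]},{"gripper":0.6,"travel":[0.12,0,0.1],"rot":[0,0,0]},{"gripper":0.6,"travel":[0.18,0,0.151],"rot":[0,0,0]},{"gripper":0.6,"travel":[0.24,0,0.201],"rot":[0,0,0]}]'
python3 - <<'E'
from h import *
c=cap('top'); P=cloud(c);Z=P[...,2]; v,u=np.mgrid[:400,:640]
m=comp(P,(Z>.013)&(Z<.045)&(P[...,1]<.038)&(P[...,0]>.4)&(P[...,0]<.6),(355,185)); print(m.sum(),*rect(P,m))
m=(Z>.058)&(Z<.075)&(u>240)&(u<350)&(v>145)&(v<220); m=comp(P,m,(337,185)); print('chest',*rect(P,m))
o=ctrl.get_obs();print(o['tool_pos'],o['ft_force'])
R=toolR(-.6,40,89.4)
for y in(0,.02,.0307): go([.507+.01*(y-.13),y,.0262],R,o)
E
```

```text
time: 8.32
tool_pos: [0.5049, -0.1054, 0.0261]
orientation: [0.667, 0.662, 0.243, -0.24]
ft_force: [0.1, -3.5, 0.4]
width: 0.598
grasp_force: 2.0
time: 8.82
tool_pos: [0.5053, -0.0583, 0.0261]
orientation: [0.667, 0.662, 0.243, -0.24]
ft_force: [-0.1, -4.2, 1.4]
width: 0.601
grasp_force: 2.0
886 [0.5213, -0.0143, 0.1026, 0.0785, 89.6041] [[0.48170000314712524, -0.06530000269412994], [0.5601999759674072, -0.06589999794960022], [0.5608999729156494, 0.03669999912381172], [0.48240000009536743, 0.037300001829862595]]
chest [0.5156, 0.1063, 0.1235, 0.1215, 89.2575] [[0.45410001277923584, 0.04540000110864639], [0.5756000280380249, 0.043800000101327896], [0.5771999955177307, 0.1673000007867813], [0.45570001006126404, 0.1688999980688095]]
[ 0.50507162 -0.05699688  0.02617168] [1.24879562 0.6487489  0.25131154]
travel [0.291, 0.001, 0.244] rot [-0.0, 0.0001, 0.0005]
travel [0.394, 0.001, 0.33] rot [-0.0, 0.0001, 0.0005]
travel [0.448, 0.002, 0.375] rot [-0.0, 0.0001, 0.0005]
```

```bash
python3 -m crank '[{"gripper":0.6,"travel":[0.06,0,0.05],"rot":[0,0,0]},{"gripper":0.6,"travel":[0.12,0,0.1],"rot":[0,0,0]},{"gripper":0.6,"travel":[0.18,0,0.151],"rot":[0,0,0]},{"gripper":0.6,"travel":[0.23,0,0.193],"rot":[0,0,0]}]' && python3 -m crank '[{"gripper":0.6,"travel":[0.03,0,0.025],"rot":[0,0,0]},{"gripper":0.6,"travel":[0.06,0,0.05],"rot":[0,0,0]},{"gripper":0.6,"travel":[0.09,0,0.076],"rot":[0,0,0]},{"gripper":0.6,"travel":[0.12,0,0.1],"rot":[0,0,0]}]'&& python3 -m crank '[{"gripper":0.6,"travel":[0.02,0,0.017],"rot":[0,0,0]},{"gripper":0.6,"travel":[0.04,0,0.034],"rot":[0,0,0]},{"gripper":0.6,"travel":[0.06,0,0.051],"rot":[0,0,0]}]'
python3 - <<'E'
from h import *
o=ctrl.get_obs();print(o['tool_pos'],o['ft_force'],o['joints'].round(2))
go([.506,.0307,.0262],toolR(-.6,40,89.4),o)
E
```

```text
time: 9.38
tool_pos: [0.5057, -0.0133, 0.0261]
orientation: [0.667, 0.662, 0.243, -0.24]
ft_force: [-0.7, -5.5, 2.9]
width: 0.6
grasp_force: 2.5
time: 9.88
tool_pos: [0.5065, 0.0086, 0.0261]
orientation: [0.668, 0.662, 0.243, -0.238]
ft_force: [-0.9, -15.6, 4.5]
width: 0.605
grasp_force: 7.9
time: 10.25
tool_pos: [0.5065, 0.0205, 0.0261]
orientation: [0.668, 0.662, 0.243, -0.239]
ft_force: [0.2, -12.3, 5.3]
width: 0.605
grasp_force: 6.1
[0.50652668 0.02053694 0.02608347] [  0.22200204 -12.25412576   5.29725125] [-0.32  0.58 -0.31  0.92  0.66  1.18]
travel [0.053, -0.004, 0.043] rot [0.0003, 0.0005, 0.0005]
```

```bash
for i in 1 2 3; do :; done; python3 -m crank '[{"gripper":0.6,"travel":[0.01,0,0.0085],"rot":[0,0,0]},{"gripper":0.6,"travel":[0.02,0,0.017],"rot":[0,0,0]}]' | egrep 'pos|ft'; python3 -m crank '[{"gripper":0.6,"travel":[0.01,0,0.0085],"rot":[0,0,0]},{"gripper":0.6,"travel":[0.015,0,0.0127],"rot":[0,0,0]}]' | egrep 'pos|ft'
python3 - <<'E'
from h import *
c=cap('top'); P=cloud(c);Z=P[...,2]; v,u=np.mgrid[:400,:640]
m=(Z>.058)&(Z<.075)&(u>240)&(u<350)&(v>145)&(v<220); m=comp(P,m,(337,185)); print('chest',*rect(P,m))
o=ctrl.get_obs();print(o['tool_pos'],o['ft_force'])
E
```

```text
tool_pos: [0.5063, 0.025, 0.026]
ft_force: [-0.8, -6.2, 3.7]
tool_pos: [0.5062, 0.0281, 0.0261]
ft_force: [-0.1, -5.2, 3.7]
chest [0.5065, 0.1337, 0.1782, 0.14, 89.4193] [[0.435699999332428, 0.04529999941587448], [0.5756000280380249, 0.04390000179409981], [0.5774000287055969, 0.22210000455379486], [0.4375, 0.22349999845027924]]
[0.50618776 0.02821036 0.02606313] [ 0.30847548 -4.72075807  3.97538046]
```

```bash
python3 -m crank '[{"gripper":0.6,"travel":[0.006,0,0.005],"rot":[0,0,0]},{"gripper":0.6,"travel":[0.006,0,0.005],"rot":[0,0,0]}]' | egrep 'pos|ft'; python3 -m crank '[{"gripper":0.6,"travel":[0.005,0,0.0042],"rot":[0,0,0]},{"gripper":0.6,"travel":[0.005,0,0.0042],"rot":[0,0,0]}]' | egrep 'pos|ft'; python3 -m crank '[{"gripper":0.6,"travel":[0.004,0,0.0034],"rot":[0,0,0]},{"gripper":0.6,"travel":[0.004,0,0.0034],"rot":[0,0,0]}]' | egrep 'pos|ft'
```

```text
tool_pos: [0.5063, 0.0286, 0.026]
ft_force: [-2.3, -13.4, 6.8]
tool_pos: [0.5066, 0.0289, 0.026]
ft_force: [-2.8, -23.0, 9.3]
tool_pos: [0.5068, 0.029, 0.026]
ft_force: [-4.0, -30.1, 11.8]
```

The tray is against the back stop. I'll back off.

```bash
python3 -m crank '[{"gripper":0.6,"travel":[-0.02,0,-0.017],"rot":[0,0,0]},{"gripper":0.6,"travel":[-0.2,0,-0.17],"rot":[0,0,0]},{"gripper":0.6,"travel":[-0.4,0,-0.34],"rot":[0,0,0]},{"gripper":0.6,"travel":[-0.6,0,-0.52],"rot":[0,0,0]},{"gripper":0.6,"travel":[-0.6,0,-0.8],"rot":[0,0,0]}]' | egrep 'pos|ft'
python3 - <<'E'
from h import *
c=cap('top'); P=cloud(c);Z=P[...,2]; v,u=np.mgrid[:400,:640]
m=(Z>.058)&(Z<.075)&(u>240)&(u<350)&(v>145)&(v<220); m=comp(P,m,(337,185)); print('chest',*rect(P,m))
o=ctrl.get_obs();print(o['tool_pos'],o['ft_force'],o['joints'].round(2))
# lid: points above chest
m=(Z>.09)&(Z<.3)&(P[...,0]>.42)&(P[...,0]<.59)&(P[...,1]>.1)&(P[...,1]<.27); p=P[m]; print(m.sum(), p.min(0),p.max(0))
for z in np.arange(.23,.29,.01):
    s=p[abs(p[:,2]-z)<.005]; print(z.round(3),len(s),s[:,1].min() if len(s) else 0,s[:,1].max() if len(s) else 0)
c=cap('scene'); cv2.imwrite('pics/s4.png',cv2.resize(c['pixels'][90:290,220:480,::-1],(780,600))); np.savez('s4.npz',**c)
E
```

```text
tool_pos: [0.5035, -0.1156, 0.059]
ft_force: [-0.1, 1.4, 0.0]
chest [0.5066, 0.1338, 0.1782, 0.1404, 89.3486] [[0.43540000915527344, 0.045499999076128006], [0.5756999850273132, 0.04390000179409981], [0.5777999758720398, 0.22210000455379486], [0.4374000132083893, 0.22370000183582306]]
[ 0.50538945 -0.11886561  0.06356049] [ 0.54718745 -3.76387267  5.08674379] [-0.55  0.67 -0.05  1.25  0.59  0.91]
2567 [0.42174239 0.14912292 0.09065217] [0.57771709 0.26891101 0.26154552]
0.23 1 0.21738170064519907 0.21738170064519907
0.24 17 0.15014568346409526 0.2087305509114248
0.25 1538 0.1491229176418603 0.21519339624115413
0.26 940 0.1548051597499383 0.21572106996013163
0.27 0 0 0
0.28 0 0 0
```

View pics/s4.png

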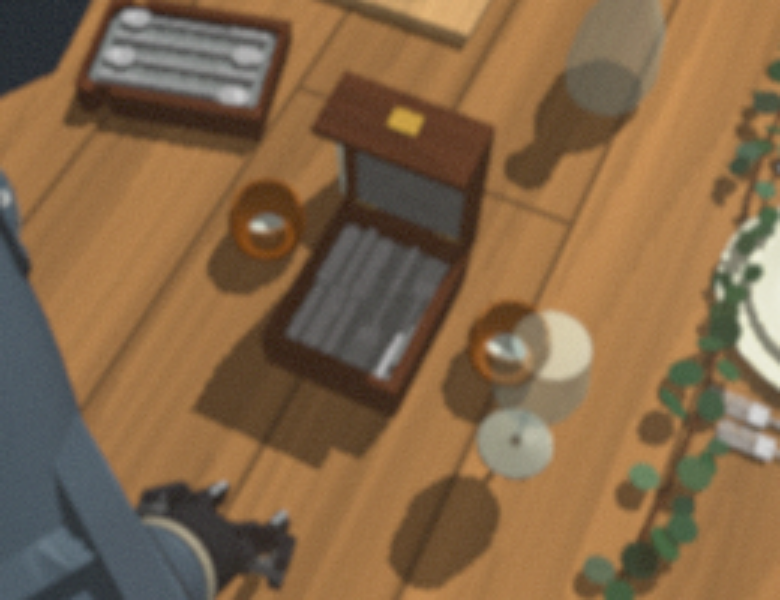

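The tray is in under the compartment and the chest has not moved. The lid stands at about 1.47 rad, with its outer edge at y≈0.216 and z≈0.257.

Run:
```python
from h import *
go([.506,-.1,.215],toolR(-.6))
```

```text
travel [0.743, 0.004, -0.707] rot [0.0008, -0.1107, 0.0001]
```

```bash
python3 -m crank '[{"gripper":0.3,"travel":[0.18,0,-0.18],"rot":[0,-0.027,0]},{"gripper":0,"travel":[0.36,0,-0.36],"rot":[0,-0.055,0]},{"gripper":0,"travel":[0.55,0,-0.55],"rot":[0,-0.083,0]},{"gripper":0,"travel":[0.743,0,-0.707],"rot":[0,-0.1107,0]},{"gripper":0,"travel":[0.743,0,-0.707],"rot":[0,-0.1107,0]}]' | egrep 'pos|ft|orie|wid'
python3 -m crank '[{"gripper":0,"travel":[0,0,-0.33],"rot":[0,0,0]},{"gripper":0,"travel":[0.2,0,-0.66],"rot":[0,0,0]},{"gripper":0,"travel":[0.5,0,-0.95],"rot":[0,0,0]},{"gripper":0,"travel":[0.8,0,-0.95],"rot":[0,0,0]},{"gripper":0,"travel":[0.8,0,-0.95],"rot":[0,0,0]}]' | egrep 'pos|ft|orie|wid'
python3 - <<'E'
from h import *
R=toolR(-.6);go([.508,.145,.355],R);go([.508,.26,.345],R);go([.508,.26,.268],R); print(ctrl.get_obs()['joints'].round(2))
E
```

```text
tool_pos: [0.5058, -0.0948, 0.2158]
orientation: [0.709, 0.706, 0.002, 0.003]
ft_force: [0.0, 0.7, -0.4]
width: 0.002
tool_pos: [0.5053, 0.0248, 0.3543]
orientation: [0.709, 0.705, 0.001, -0.001]
ft_force: [0.2, -0.7, -0.0]
width: 0.0
travel [0.802, 0.014, -0.002] rot [0.0, -0.0005, 0.0008]
travel [1.568, 0.009, 0.068] rot [0.0, -0.0005, 0.0008]
travel [1.566, 0.009, 0.581] rot [0.0, -0.0005, 0.0008]
[0.05 0.23 0.24 1.58 0.   1.62]
```

```bash
python3 -m crank '[{"gripper":0,"travel":[0.3,0.01,0],"rot":[0,0,0]},{"gripper":0,"travel":[0.6,0.014,0],"rot":[0,0,0]},{"gripper":0,"travel":[0.9,0.014,0],"rot":[0,0,0]},{"gripper":0,"travel":[0.9,0.014,0],"rot":[0,0,0]}]' | egrep 'pos|ft|orie|wid'
python3 -m crank '[{"gripper":0,"travel":[0.3,0,0],"rot":[0,0,0]},{"gripper":0,"travel":[0.66,0,0.1],"rot":[0,0,0]},{"gripper":0,"travel":[0.66,0,0.35],"rot":[0,0,0]},{"gripper":0,"travel":[0.66,0,0.58],"rot":[0,0,0]},{"gripper":0,"travel":[0.66,0,0.58],"rot":[0,0,0]}]' | egrep 'pos|ft|orie|wid'
python3 - <<'E'
from h import *
o=ctrl.get_obs(); y0,_,z0=o['tool_pos'][1],0,o['tool_pos'][2]
hy,hz=.2245,.066; rho=.172
for ph in (1.47,1.35,1.2,1.05,.9,.75,.6,.45,.3,.2,.1,.05,0):
    y=hy-rho*np.cos(ph)+.010*np.sin(ph)+.011; z=hz+rho*np.sin(ph)+.010*np.cos(ph)+.025
    print(ph,'y %.4f z %.4f travel x %.3f z %.3f'%(y,z,(y-y0)/.15,-(z-z0)/.15))
print(o['tool_pos'])
E
```

```text
tool_pos: [0.5083, 0.1591, 0.3539]
orientation: [0.709, 0.705, 0.0, -0.001]
ft_force: [0.1, -0.9, -0.6]
width: 0.002
tool_pos: [0.5086, 0.2547, 0.2661]
orientation: [0.711, 0.704, -0.001, -0.001]
ft_force: [-1.2, -0.4, 0.3]
width: 0.003
1.47 y 0.2281 z 0.2631 travel x -0.177 z 0.020
1.35 y 0.2076 z 0.2610 travel x -0.314 z 0.034
1.2 y 0.1825 z 0.2549 travel x -0.481 z 0.074
1.05 y 0.1586 z 0.2452 travel x -0.640 z 0.139
0.9 y 0.1364 z 0.2319 travel x -0.788 z 0.228
0.75 y 0.1165 z 0.2156 travel x -0.921 z 0.337
0.6 y 0.0992 z 0.1964 travel x -1.036 z 0.465
0.45 y 0.0850 z 0.1748 travel x -1.131 z 0.608
0.3 y 0.0741 z 0.1514 travel x -1.203 z 0.765
0.2 y 0.0689 z 0.1350 travel x -1.238 z 0.874
0.1 y 0.0654 z 0.1181 travel x -1.262 z 0.986
0.05 y 0.0642 z 0.1096 travel x -1.270 z 1.043
0 y 0.0635 z 0.1010 travel x -1.274 z 1.101
[0.50856275 0.25466083 0.26607735]
```

```bash
python3 -m crank '[{"gripper":0,"travel":[-0.177,0,0.02],"rot":[0,0,0]},{"gripper":0,"travel":[-0.245,0,0.027],"rot":[0,0,0]},{"gripper":0,"travel":[-0.314,0,0.034],"rot":[0,0,0]},{"gripper":0,"travel":[-0.4,0,0.054],"rot":[0,0,0]},{"gripper":0,"travel":[-0.481,0,0.074],"rot":[0,0,0]}]' | egrep 'pos|ft'
python3 -m crank '[{"gripper":0,"travel":[-0.08,0,0.032],"rot":[0,0,0]},{"gripper":0,"travel":[-0.159,0,0.065],"rot":[0,0,0]},{"gripper":0,"travel":[-0.233,0,0.11],"rot":[0,0,0]},{"gripper":0,"travel":[-0.307,0,0.154],"rot":[0,0,0]},{"gripper":0,"travel":[-0.307,0,0.154],"rot":[0,0,0]}]' | egrep 'pos|ft'
python3 - <<'E'
from h import *
c=cap('top'); o=ctrl.get_obs(); print(o['tool_pos'],o['ft_force'])
cv2.imwrite('pics/t5.png',cv2.resize(c['pixels'][80:280,200:440,::-1],(720,600)))
E
```

```text
tool_pos: [0.5093, 0.1836, 0.2579]
ft_force: [1.4, 2.5, 2.9]
tool_pos: [0.5082, 0.1373, 0.2339]
ft_force: [-1.0, -0.7, 0.5]
[0.50835645 0.13775997 0.23425452] [-0.4035508   0.24569178 -0.11212577]
```

View pics/t5.png

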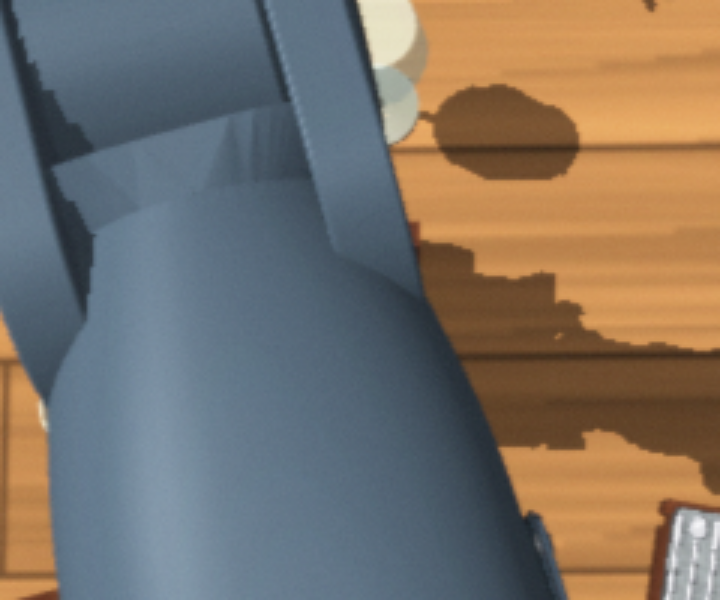

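```bash
python3 -m crank '[{"gripper":0,"travel":[-0.067,0,0.055],"rot":[0,0,0]},{"gripper":0,"travel":[-0.133,0,0.109],"rot":[0,0,0]},{"gripper":0,"travel":[-0.19,0,0.173],"rot":[0,0,0]},{"gripper":0,"travel":[-0.248,0,0.237],"rot":[0,0,0]}]' | egrep 'pos|ft'
python3 -m crank '[{"gripper":0,"travel":[-0.048,0,0.07],"rot":[0,0,0]},{"gripper":0,"travel":[-0.095,0,0.143],"rot":[0,0,0]},{"gripper":0,"travel":[-0.131,0,0.22],"rot":[0,0,0]},{"gripper":0,"travel":[-0.167,0,0.3],"rot":[0,0,0]}]' | egrep 'pos|ft'
python3 - <<'E'
from h import *
c=cap('scene'); o=ctrl.get_obs(); print(o['tool_pos'],o['ft_force'])
cv2.imwrite('pics/s5.png',cv2.resize(c['pixels'][90:290,220:480,::-1],(780,600)))
E
```

```text
tool_pos: [0.5083, 0.1004, 0.1983]
ft_force: [0.8, 1.3, 1.0]
tool_pos: [0.5082, 0.0757, 0.1531]
ft_force: [0.3, -0.5, 2.0]
[0.5074979  0.07518691 0.15167119] [ 0.11024084 -0.82809938 -1.67887881]
```

View pics/s5.png

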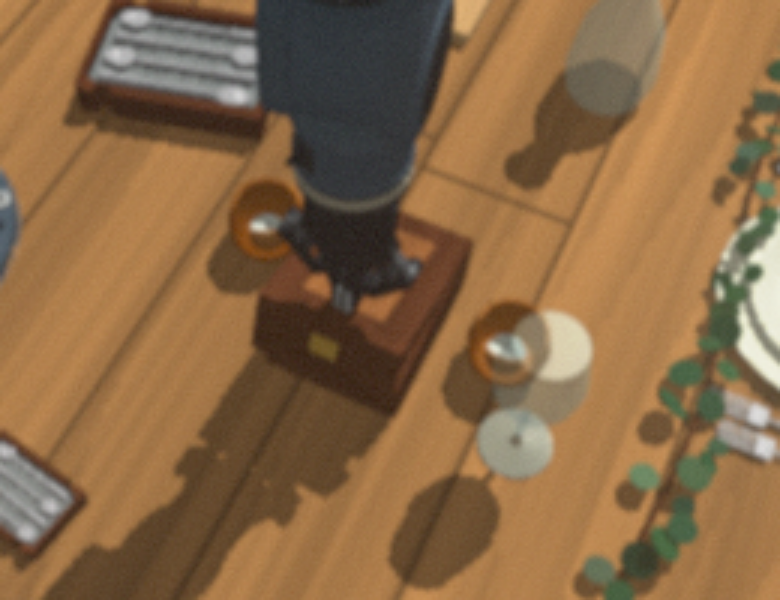

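The lid is nearly down, with the gripper pressing at crop (345,295) and the glasses undisturbed. I'll close the rest slowly.

```bash
python3 -m crank '[{"gripper":0,"travel":[-0.018,0,0.054],"rot":[0,0,0]},{"gripper":0,"travel":[-0.035,0,0.109],"rot":[0,0,0]},{"gripper":0,"travel":[-0.045,0,0.15],"rot":[0,0,0]},{"gripper":0,"travel":[-0.053,0,0.19],"rot":[0,0,0]},{"gripper":0,"travel":[-0.059,0,0.221],"rot":[0,0,0]}]' | egrep 'pos|ft'
python3 -m crank '[{"gripper":0,"travel":[-0.004,0,0.025],"rot":[0,0,0]},{"gripper":0,"travel":[-0.007,0,0.045],"rot":[0,0,0]},{"gripper":0,"travel":[-0.009,0,0.065],"rot":[0,0,0]},{"gripper":0,"travel":[-0.011,0,0.08],"rot":[0,0,0]},{"gripper":0,"travel":[-0.011,0,0.095],"rot":[0,0,0]}]' | egrep 'pos|ft'
```

```text
tool_pos: [0.5083, 0.0672, 0.1205]
ft_force: [0.1, -0.7, 2.0]
tool_pos: [0.5083, 0.0656, 0.1065]
ft_force: [0.4, -1.5, 0.6]
```

```bash
for k in 1; do :; done
python3 -m crank '[{"gripper":0,"travel":[0,0,0.01],"rot":[0,0,0]},{"gripper":0,"travel":[0,0,0.02],"rot":[0,0,0]}]' | egrep 'pos|ft'
python3 -m crank '[{"gripper":0,"travel":[0,0,0.008],"rot":[0,0,0]},{"gripper":0,"travel":[0,0,0.015],"rot":[0,0,0]}]' | egrep 'pos|ft'
```

```text
tool_pos: [0.5083, 0.0656, 0.1035]
ft_force: [-0.3, -1.0, 1.3]
tool_pos: [0.5083, 0.0656, 0.1013]
ft_force: [-0.4, -0.5, 1.4]
```

```bash
python3 -m crank '[{"gripper":0,"travel":[0,0,0.006],"rot":[0,0,0]},{"gripper":0,"travel":[0,0,0.006],"rot":[0,0,0]}]' | egrep 'pos|ft'
```

```text
tool_pos: [0.5083, 0.0656, 0.1009]
ft_force: [-3.2, -1.6, 10.6]
```

```bash
python3 -m crank '[{"gripper":0,"travel":[0,0,0.004],"rot":[0,0,0]},{"gripper":0,"travel":[0,0,0.004],"rot":[0,0,0]}]' | egrep 'pos|ft'
python3 -m crank '[{"gripper":0,"travel":[0,0,-0.1],"rot":[0,0,0]},{"gripper":0,"travel":[0,0,-0.4],"rot":[0,0,0]},{"gripper":0,"travel":[-0.3,0,-0.8],"rot":[0,0,0]},{"gripper":0,"travel":[-0.65,0,-0.9],"rot":[0,0,0]},{"gripper":0,"travel":[-1,0,-0.9],"rot":[0,0,0]}]' | egrep 'pos|ft'
python3 -m crank '[{"gripper":0,"travel":[-0.35,0,0],"rot":[0,0,0]},{"gripper":0,"travel":[-0.7,0,0],"rot":[0,0,0]},{"gripper":0,"travel":[-1,0,0],"rot":[0,0,0]},{"gripper":0,"travel":[-1,0,0],"rot":[0,0,0]}]' | egrep 'pos|ft'
python3 - <<'E'
from h import *
c=cap('top'); P=cloud(c);Z=P[...,2]
m=(Z>.06)&(Z<.1)&(P[...,0]>.425)&(P[...,0]<.585)&(P[...,1]>0)&(P[...,1]<.24); m=comp(P,m,(300,185)); print('lid top',*rect(P,m))
p=P[m]; A=np.c_[p[:,:2],np.ones(len(p))]; print('plane',np.linalg.lstsq(A,p[:,2],rcond=None)[0],np.median(p[:,2]))
v,u=np.mgrid[:400,:640]
for n,(uu,vv) in(('va',(282,242)),('vb',(292,128))):
    m=(Z>.03)&(Z<.07)&((u-uu)**2+(v-vv)**2<25**2); print(n,*rect(P,m)[:1])
c=cap('scene'); cv2.imwrite('pics/s6.png',cv2.resize(c['pixels'][90:290,220:480,::-1],(780,600)))
E
```

```text
tool_pos: [0.5084, 0.0656, 0.1009]
ft_force: [-7.3, -1.3, 20.1]
tool_pos: [0.5075, -0.0861, 0.2374]
ft_force: [0.0, 0.8, -0.7]
tool_pos: [0.505, -0.2371, 0.2346]
ft_force: [0.2, 1.0, -0.6]
lid top [0.5073, 0.1312, 0.1961, 0.1399, 89.2188] [[0.4359999895095825, 0.03420000150799751], [0.5759000182151794, 0.03229999914765358], [0.5785999894142151, 0.22830000519752502], [0.43869999051094055, 0.23019999265670776]]
plane [ 0.00014158 -0.0017522   0.07636748] 0.07626863559752241
va [0.3698, 0.1809, 0.0801, 0.079, 14.1249]
vb [0.6447, 0.1555, 0.0774, 0.0771, 64.2288]
```

View pics/s6.png

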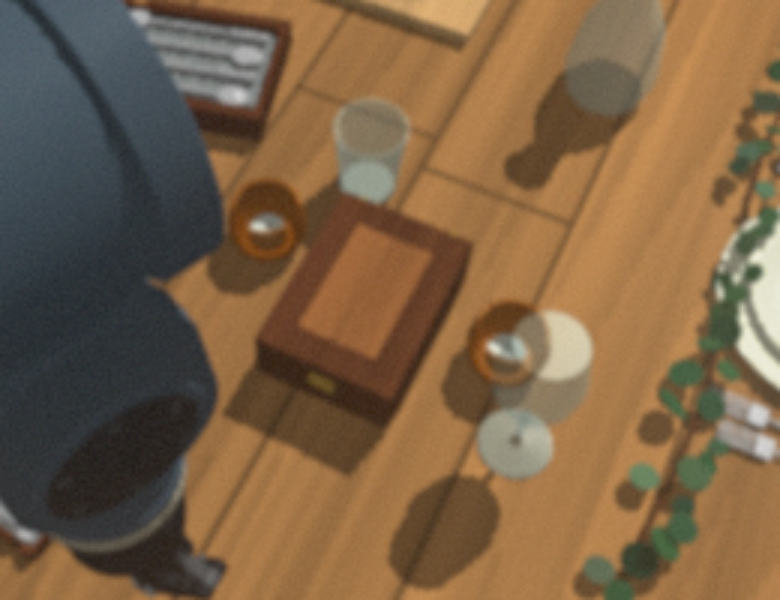

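The lid is flat at 76 mm, so it is closed. The chest, votives, tumbler and wineglass are all in place and the robot is clear.

```bash
python3 -c "
from workcell import ctrl; print(ctrl.sign_off())"
```

```text
the job is handed in; nothing more can be done
None
```

The spoon tray went in to the back stop and the push force dropped as the catches clicked; the lid is closed flat with no slam, the chest and glasses did not visibly move, and the job is handed in (one push at the stop briefly reached 30 N).

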